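Seat the splined drive gear in the garage-door opener and hold it down

ROBOT

A 6-joint arm with a two-finger parallel gripper is mounted at the origin on the work surface. World frame = base frame: x ahead of the robot, y to its left, z up, the work surface at z = 0. Lengths are in m, angles in rad, forces in N, time in s.
With the tool pointing down it reaches from about 0.325 to 0.775 m from the base axis. Payload 5.5 kg.
Tool frame: the origin (TCP) lies between the finger pads; the fingertips stand 8 mm ahead of it and the grasp point (between the pads) lies 11 mm behind it (tcp_to_tips is the distance from the TCP to the fingertips, in m); z points along the fingers, y is the line along which they close (so a half turn about z gives the same grasp; the last joint's range is limited). The gripper opens to 88 mm and grips with 3 to 60 N. Pads are 20 mm wide; open, the fingers measure 115 mm over their backs; the gripper's body (75 mm by 178 mm) begins 61 mm behind the grasp point.
Start: joints at [-1.358, 0.091, 1.231, -0, 1.82, -0.057], TCP at [0.16, -0.578, 0.231] pointing down, gripper open.
Joint ranges: [-2.87, 2.87], [-0.86, 2.18], [0.17, 2.46], [-1.51, 4.65], [0.06, 2.69], [-2.65, 2.65]. Speed limits (rad/s): [2.57, 2.57, 3.01, 3.14, 3.14, 3.14].

INTERFACE

Orientations are given as a unit quaternion [w, x, y, z].
In Python, from bench import * gives the robot as it stands. Calls block until the motion is done:
- move_to(position, orientation): joint-space move of the TCP to a pose.
- move_l(position, speed=0.15, orientation=None): straight line of the TCP; orientation=None keeps the orientation; speed is the mean speed in m/s.
- movej(angles): joint-space move.
- gripper_open() and close(): open the fingers fully, or close them until they stop; the grip force is fixed at half the most.
- hold(seconds).
- inverse_kinematics(position, orientation): joint angles nearest the present ones, or None.
- state(): the state.
- get_image(name): name is "side" or "top"; returns a dict with "frame" (384x512x3 uint8, blue, green, red), "depth" (384x512 float32, m along the optical axis (not along the pixel's ray), 0 where there is no reading), "camera_matrix" (3x3 intrinsics, pixels), "k1" (the pictures are not rectified: a ray, as slopes to the right and down, at radius r is drawn at 1 + k1 r^2 times it, then the intrinsics apply), "view" (4x4, takes a point from world to camera coordinates). Camera axes: x right, y up, looking along -z (the intrinsics and any distortion apply to the point x, -y, -z); pixel columns grow to the right and rows downward; lengths in m; the calibration is good to about 2 mm. A picture is of the moment at which its call begins.
A pose or a line that the arm cannot do raises IKError and nothing moves.
- job_done(): hands the job in; it is judged then, once.
The state is a dict: "time": time; "joint_pos": joint angles; "dq": joint speeds; "joint_torque": joint torques, N m; "ee_pos": TCP position; "ee_rot": TCP orientation; "ft_force": force on the tool from outside, world axes, zero at the start; "moment": the same for the moment, N m; "finger_gap": finger opening in m; "finger_force": force on a finger pad.
Only numpy, scipy, OpenCV 4.12 (cv2) and the standard library are available. Lean on these libraries where they do the work, as an engineer would, in place of code of your own. Each camera call takes 0.05 s, during which the arm holds its last target. There are 200 camera calls.

TASK

The garage-door opener's drive unit is open on the bench: first put both wood offcuts lying on it into the green scrap bin, then take the orange drive gear from the socket tray, turn it until its cross-shaped stem meshes with the cross-shaped mouth of the steel drive cup, and slide it home. A spring in the cup pushes back, so finish while still holding the gear in the fingers and pressing it fully down, its toothed wheel on the cup's rim, as if someone were about to fit the circlip. Leave the torch and the two sockets where they are.

Things in the scene. Friction and masses are not known exactly. Their poses are not given: they have to be found in the camera images.
- opener: Grey drive unit of a garage-door opener, fixed on the bench: a flat-topped housing 130 (its x) x 220 (its y) mm, deck 45 mm above the bench. Origin: centre of its underside. A dark motor, 52 mm thick and 130 long, lies along its +x side, reaching x = +114 mm and up to 54 mm above the bench.
- cup: Round steel drive cup, diameter 48 mm, 35 mm high, fixed on the opener's deck at the opener's x = 0, y = -50 mm. Origin: centre of its underside (45 mm above the bench); rim at 80 mm above the bench. It does not turn; its yaw differs each time, independent of the opener's. Its mouth is a cross-shaped slot, see cup_mouth.
- cup_mouth (a point): Centre of the cup's mouth, at rim height. The mouth is an upright cross-shaped slot, arms along the cup's own x and y axes, 13 mm wide and about 34 mm tip to tip, open down to a red spring plate 18 mm below the rim. The gear's stem has 1.5 mm clearance per side.
- spring_plate (a joint): How far the red spring plate inside the cup is pressed down, in m: 0 at rest (plate 18 mm below the rim), at most 0.014. The gear is fully home, wheel on the rim, at 0.012. The spring pushes up with about 3 N at 0 and 10 N at 0.012; a gear let go is lifted back to 0.
- gear: Orange drive gear, 0.11 kg, loose, standing in the tray's big hole at any yaw. Origin: centre of the stem's lower end, z up. z 0 to 30 mm: stem, a cross of two vanes along its x and y, 10 mm thick, 28 mm tip to tip (lowest 6 mm: 7 and 24 mm, a lead-in). z 30 to 40: toothed wheel, diameter 66. Above: gear_boss. Four-fold symmetric: meshes in four yaws, a quarter turn apart.
- gear_boss (a point): Centre of the top of the gear's square grip boss, 24 x 24 mm and 30 mm tall (gear z = 40 to 70 mm), its faces square to the gear's x and y axes. This point is 70 mm above the gear's origin.
- tray: Aluminium socket tray, fixed, 140 (x) x 170 (y) x 18 mm, origin centre of underside. Holes 12 mm deep (floor 6 mm above the bench): the gear's, 34 mm wide, at x = 0, y = +40 mm; two for sockets at (-40, -40) and (30, -45) mm. It stands on the left or on the right of the opener, the bin on the other side.
- bin: Green open-topped plastic scrap bin, fixed, 180 x 180 x 100 mm outside, walls 4 mm. Origin: centre of its underside.
- offcut_a: Darker wood offcut, 70 (its x) x 32 (y) x 26 (z) mm, loose, lying across the cup's mouth. Origin: centre of its underside.
- offcut_b: Paler wood offcut, 56 (its x) x 30 (y) x 26 (z) mm, loose, lying on the opener's deck near its +y end. Origin: centre of its underside.
- torch: Black torch with a red press button, 155 mm long, lying beyond the opener. Leave alone. Origin: underside of its body.
- socket_a: Steel socket, diameter 23 mm, 28 mm high, standing 12 mm deep in the tray. Leave alone. Origin: centre of underside.
- socket_b: Steel socket like socket_a, in the tray's other small hole. Leave alone. Origin: centre of underside.
Not all that is in view belongs to the job. Leave any white or yellow look-alike of the offcut_a alone. Leave any red look-alike of the offcut_b alone.

How it is judged:
By the outcome, as a careful person would: the job done as asked, in the order asked, and still so for the second after the job is handed in, while the arm keeps its last pose, push and grip.
It also fails if it takes over 67 s, if anything falls off the work surface, if the arm or the gripper's body presses on something with over 40 N, if the wrist force passes 120 N, or if a joint passes its speed limit or range.

## Working session

There is one attempt and no reset: what is moved stays moved. The work goes in short steps, each a Python script; the robot and the scene stay as the last script left them, time stands still between calls to the robot, and variables do not carry over. Pictures are saved under pics/ and viewed, at most 10 in all, crops included, and the job is handed in when it is done.

```bash
mkdir -p pics; cat > h.py <<'E'
from bench import *
import numpy as np, cv2
def shot(n):
    return get_image(n)
def rays(im,uv):
    K=np.array(im["camera_matrix"]);uv=np.asarray(uv,float).reshape(-1,2)
    d=np.stack([(uv[:,0]-K[0,2])/K[0,0],(uv[:,1]-K[1,2])/K[1,1]],1)
    s=d.copy()
    for _ in range(20): s=d/(1+im["k1"]*(s**2).sum(1,keepdims=True))
    V=np.array(im["view"]);R=V[:3,:3];c=-R.T@V[:3,3]
    return c,np.c_[s[:,0],-s[:,1],-np.ones(len(s))]@R   # depth-scaled
def onplane(im,uv,z):
    c,r=rays(im,uv);return c+r*((z-c[2])/r[:,2])[:,None]
def cloud(im):
    h,w=im["depth"].shape;u,v=np.meshgrid(np.arange(w),np.arange(h))
    c,r=rays(im,np.c_[u.ravel(),v.ravel()])
    P=(c+r*im["depth"].reshape(-1,1)).reshape(h,w,3);P[im["depth"]<=0]=np.nan;return P
def down(a): # tool z down, tool y at world angle a (mod pi)
    # R = Rz(t)*Rx(pi): y-> -Rz y : angle t-90
    t=a+np.pi/2
    return [0.0,np.cos(t/2),np.sin(t/2),0.0]
E
python3 - <<'E'
from h import *
s=state();print(s)
for n in("side","top"):
    im=shot(n);np.save(f"pics/{n}0.npy",im,allow_pickle=True)
    cv2.imwrite(f"pics/{n}0.png",cv2.resize(im["frame"],(800,600)))
    c,_=rays(im,[[256,192]]);print(n,c,im["camera_matrix"],im["k1"])
E
```

```text
{'time': 0.0, 'joint_pos': array([-1.35771698e+00,  9.18385339e-02,  1.23186356e+00, -1.64339546e-05,
        1.81980483e+00, -5.67187828e-02]), 'dq': array([ 5.65058746e-04,  9.61219355e-05,  6.97894784e-04,  2.40096549e-03,
       -3.75286309e-04, -3.94096004e-04]), 'joint_torque': array([ 2.47984477e-03, -4.46448040e+01, -4.06437421e+01,  6.99325302e-02,
        2.93757173e-02, -1.37160009e-04]), 'ee_pos': array([ 0.15984481, -0.57802479,  0.22953165]), 'ee_rot': array([-9.53590000e-04,  9.90914728e-01,  1.34488233e-01, -8.26940814e-05]), 'ft_force': array([-0.33711784,  0.23759126,  0.33389978]), 'moment': array([-0.01511275, -0.01887319,  0.03264956]), 'finger_force': 0.0, 'finger_gap': 0.08766184154989307}
side [0.27811118 0.57300092 0.71673612] [[347.8483822    0.         253.99172958]
 [  0.         347.8483822  195.23492352]
 [  0.           0.           1.        ]] -0.06336496206296406
top [3.98127729e-01 1.34249684e-04 1.37563990e+00] [[455.40574766   0.         246.11388487]
 [  0.         455.40574766 179.69556613]
 [  0.           0.           1.        ]] -0.16495536423266619
```

View pics/top0.png

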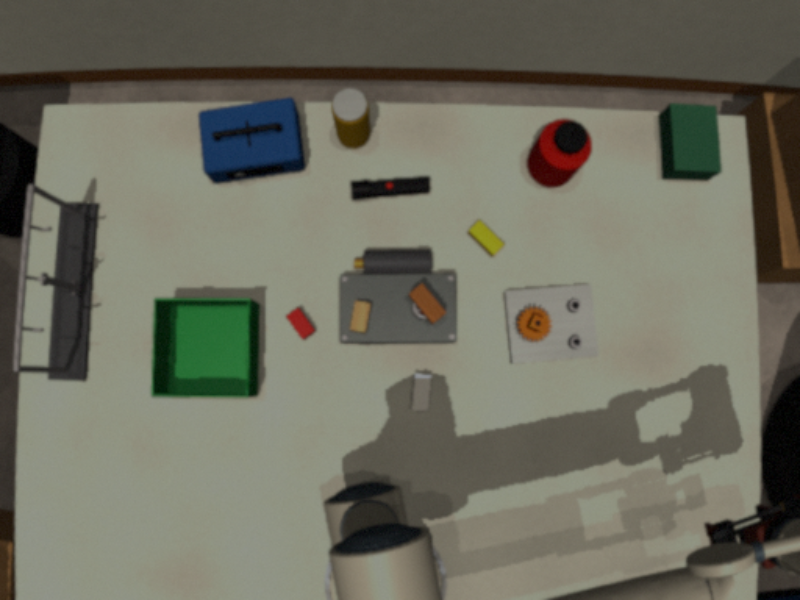

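View pics/side0.png

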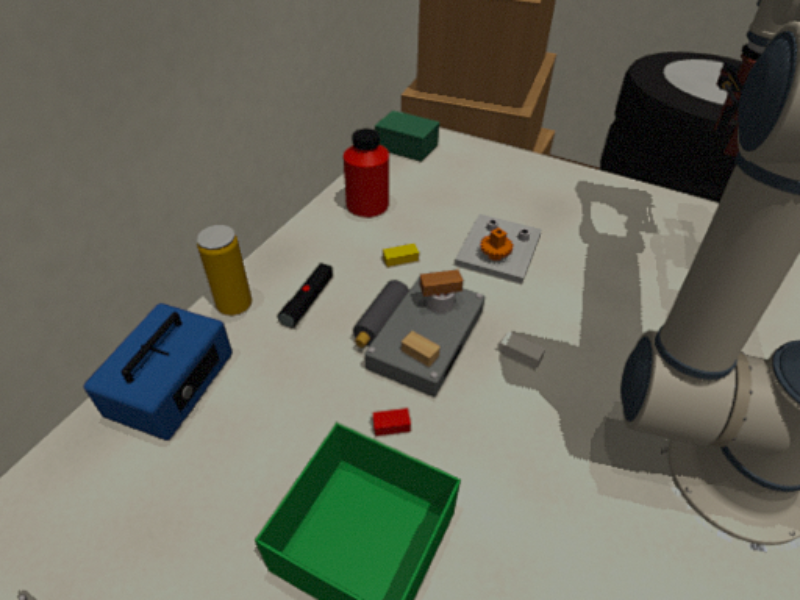

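Candidates in the top view (800x600 pixels):
- **offcut_a:** brown block (427,302) on the cup. Look-alikes are yellow (486,237) and white (422,392).
- **offcut_b:** pale block (360,316) on the deck. The look-alike is red (301,323).
- **gear:** orange, at (534,323) in the tray.
- **bin:** open box at (206,347). The solid green box at (690,142) is not it.

I choose the two blocks lying on the opener, and will check them in a close crop with the measurements.

```bash
cat >> h.py <<'E'
def seg(im,lo,hi,box=None,zr=None):
    hsv=cv2.cvtColor(im["frame"],cv2.COLOR_BGR2HSV)
    m=cv2.inRange(hsv,np.array(lo),np.array(hi))
    if zr is not None:
        z=cloud(im)[...,2];m[~((z>zr[0])&(z<zr[1]))]=0
    if box is not None:
        b=np.zeros_like(m);x0,y0,x1,y1=box;b[y0:y1,x0:x1]=1;m*=b
    return m
def rect(pts):
    (c,wh,a)=cv2.minAreaRect((np.asarray(pts)[:,:2]*1000).astype(np.float32))
    if wh[0]<wh[1]: wh=wh[::-1];a+=90
    return np.array(c)/1000,np.array(wh),(a+90)%180-90   # centre m, mm, long-axis deg
E
python3 - <<'E'
from h import *
ld=lambda n:np.load(f"pics/{n}0.npy",allow_pickle=True).item()
t=ld("top");s=ld("side")
hs=cv2.cvtColor(t["frame"],cv2.COLOR_BGR2HSV)
P=cloud(t)
for n,(u,v) in dict(a=(427,302),b=(360,316),gear=(534,317),yel=(486,237),deck=(390,325),tray=(580,350),bin=(206,347)).items():
    u,v=int(u*.64),int(v*.64);print(n,hs[v,u],P[v,u].round(3))
Ps=cloud(s);hs2=cv2.cvtColor(s["frame"],cv2.COLOR_BGR2HSV)
for n,(u,v) in dict(a=(440,277),b=(420,342),gear=(498,233)).items():
    u,v=int(u*.64),int(v*.64);print('side',n,hs2[v,u],Ps[v,u].round(3))
c1=cv2.resize(t["frame"][150:245,205:395],(800,400),interpolation=cv2.INTER_CUBIC)
cv2.imwrite("pics/c1.png",cv2.convertScaleAbs(c1,alpha=1.5))
E
```

```text
a [ 13 180 116] [ 0.53  -0.064  0.101]
b [ 20 123 141] [0.505 0.057 0.073]
gear [ 14 221  97] [ 0.511 -0.263  0.071]
yel [ 30 216 143] [ 0.668 -0.182  0.025]
deck [30 18 87] [0.491 0.003 0.043]
tray [ 27  21 135] [ 0.45  -0.366  0.013]
bin [ 66 166 112] [0.444 0.36  0.008]
side a [ 14 177 131] [ 0.532 -0.067  0.104]
side b [ 19 120 163] [0.51  0.051 0.071]
side gear [ 14 255 137] [ 0.5   -0.269  0.074]
```

View pics/c1.png

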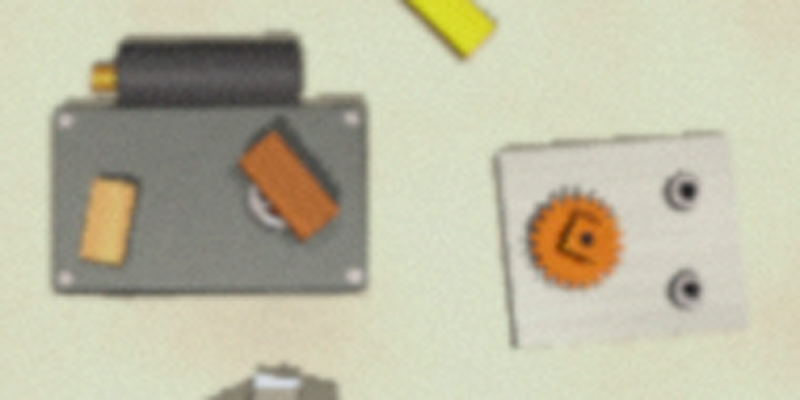

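The crop shows the brown offcut over the cup (288,185), the pale one on the deck (108,222), and the orange gear with its square boss (580,237). The choice stands. Next I measure them.

```bash
cat > meas.py <<'E'
from h import *
def big(m): 
    cs,_=cv2.findContours(m,cv2.RETR_EXTERNAL,cv2.CHAIN_APPROX_NONE)
    return max(cs,key=cv2.contourArea).reshape(-1,2)
def topface(im,lo,hi,box,z,tol=.012):
    m=seg(im,lo,hi,box,(z-tol,z+tol));return rect(onplane(im,big(m),z))
E
python3 - <<'E'
from meas import *
ld=lambda n:np.load(f"pics/{n}0.npy",allow_pickle=True).item()
t=ld("top");s=ld("side")
bt=(200,150,300,230);bs=(215,160,320,250)
print("a t",topface(t,(8,130,50),(17,255,255),bt,.106));print("a s",topface(s,(8,130,50),(17,255,255),bs,.106,.008))
print("b t",topface(t,(16,70,90),(26,200,255),bt,.071));print("b s",topface(s,(16,70,90),(26,200,255),bs,.071,.008))
m=seg(t,(55,100,30),(80,255,255),(80,150,190,280));r=onplane(t,big(m),.1);print("bin",rect(r))
m=seg(t,(0,0,0),(179,60,112),(205,172,305,232));print("deck",rect(onplane(t,big(m),.045)))
# gear wheel from two views, height-gated
for n,im,b in(("t",t,(310,180,372,230)),("s",s,(290,135,345,175))):
    m=seg(im,(5,180,50),(20,255,255),b);P=cloud(im)
    M=m>0
    w=P[M&(abs(P[...,2]-.046)<.012)];q=P[M&(P[...,2]>.066)]
    print(n,"wheel pts",len(w),cv2.minEnclosingCircle((w[:,:2]*1000).astype(np.float32)),"boss",len(q),q.mean(0),np.median(q[:,2]))
    print("  outline",cv2.minEnclosingCircle((onplane(im,big(m),.046)[:,:2]*1000).astype(np.float32)))
m=seg(t,(0,0,112),(179,35,255),(312,175,390,235));
print("tray",rect(onplane(t,big(m),.018)))
# boss zoom pics
a=cv2.resize(t["frame"][185:230,318:366],(400,400),interpolation=cv2.INTER_CUBIC)
b=cv2.resize(s["frame"][138:173,300:335],(400,400),interpolation=cv2.INTER_CUBIC)
cv2.imwrite("pics/c2.png",cv2.convertScaleAbs(np.hstack([a,b]),alpha=1.6))
E
```

```text
a t (array([ 0.5283783 , -0.06447829]), array([68.72471619, 31.93047905]), 39.8692741394043)
a s (array([ 0.52652551, -0.06052402]), array([69.00386047, 37.88502502]), 39.65925598144531)
b t (array([0.5049855 , 0.05607533]), array([56.00268936, 29.89204597]), -9.9454345703125)
b s (array([0.50397305, 0.05740538]), array([56.04470062, 29.58564949]), -9.457115173339844)
bin (array([0.44072919, 0.33618817]), array([194.21627808, 176.34735107]), -88.90126097202301)
deck (array([ 0.52690527, -0.01305923]), array([221.44436646, 141.59634399]), -89.00654292106628)
t wheel pts 204 ((499.3670959472656, -267.923095703125), 29.35002326965332) boss 71 [ 0.49784278 -0.26975568  0.07586135] 0.07603797792842681
  outline ((498.6011047363281, -268.24169921875), 29.106101989746094)
s wheel pts 187 ((497.383544921875, -271.85150146484375), 35.2261962890625) boss 57 [ 0.49878359 -0.25516827  0.0755287 ] 0.07444290900085226
  outline ((497.3530578613281, -273.8683166503906), 50.83661651611328)
tray (array([ 0.50914304, -0.30487357]), array([239.01292419, 179.48190308]), -89.49852865934372)
```

View pics/c2.png

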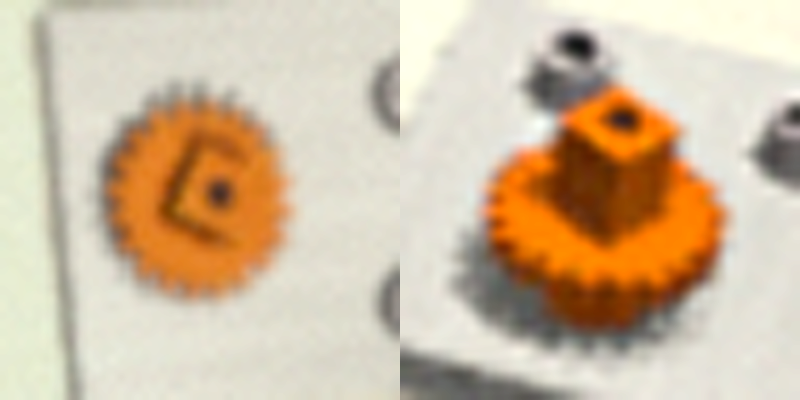

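```bash
cat > pick.py <<'E'
from meas import *
def best(p,a):
    # choose among half-turn equivalents the IK with least wrist angle
    c=[(abs(inverse_kinematics(p,down(b))[5]),b) for b in(a,a+np.pi,a-np.pi) if inverse_kinematics(p,down(b)) is not None]
    return down(min(c)[1])
def pickdrop(x,y,a,z,drop):
    q=best([x,y,z+.08],a)
    move_to([x,y,z+.08],q);move_l([x,y,z],.15);close()
    s=state();print("grip",s["finger_gap"],s["finger_force"],s["time"])
    move_l([x,y,.2],.25)
    print("held",state()["finger_gap"])
    q=best([*drop,.2],np.pi/2)
    move_to([*drop,.2],q);move_l([*drop,.055],.25);gripper_open();move_l([*drop,.2],.3)
    print(state()["time"])
E
python3 - <<'E'
from pick import *
ld=lambda n:np.load(f"pics/{n}0.npy",allow_pickle=True).item()
t=ld("top");s=ld("side")
k=np.array([[560,118],[620,90],[680,130],[622,160],[623,117]],float)
k=np.c_[300+(k[:,0]-400)*35/400,138+k[:,1]*35/400]
q=onplane(s,k,.076)[:,:2];print(q.round(4))
for i in range(4):
    d=q[(i+1)%4]-q[i];print(np.hypot(*d).round(4),np.degrees(np.arctan2(d[1],d[0]))%90)
print("top hole",onplane(t,[[344.4,206.6]],.076))
r=np.radians
pickdrop(.5278,-.0635,r(130),.093,(.441,.315))
pickdrop(.5046,.0567,r(80),.057,(.441,.37))
for n in("top","side"):
    im=shot(n);np.save(f"pics/{n}1.npy",im,allow_pickle=True)
    cv2.imwrite(f"pics/{n}1.png",cv2.resize(im["frame"],(800,600)))
E
```

```text
[[ 0.5111 -0.2637]
 [ 0.5015 -0.2834]
 [ 0.4812 -0.2746]
 [ 0.4902 -0.2547]
 [ 0.4965 -0.2725]]
0.0219 63.841283073177934
0.022 66.64835778790948
0.0218 65.76076728190262
0.0228 66.73969539031283
top hole [[ 0.49706277 -0.27183105  0.076     ]]
grip 0.03142876113189762 29.999909698963165 3.95
held 0.03127321496100251
8.3833
grip 0.029708827563748524 29.997276663780212 11.05
held 0.029590455418785366
15.3667
```

View pics/top1.png

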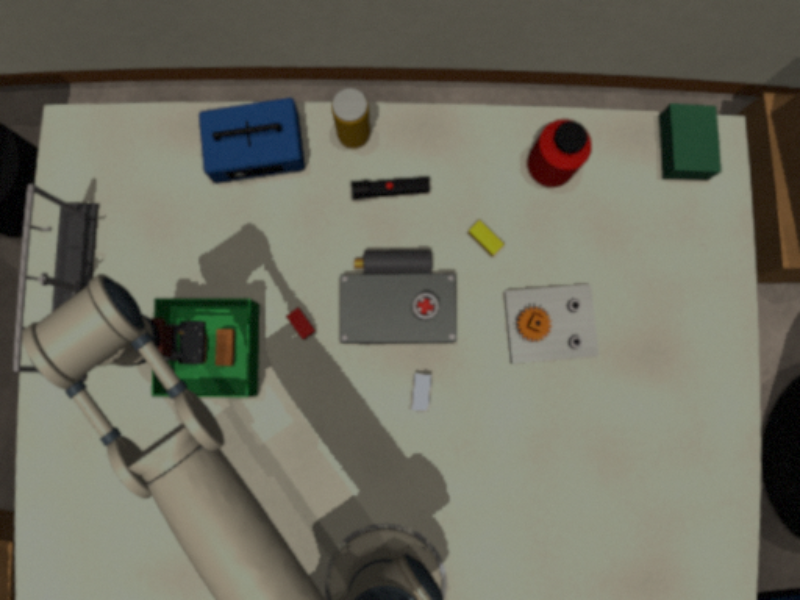

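Both offcuts are off the opener: the deck is clear, offcut_a shows in the bin at (226,347), and the cup with its red cross is visible at (425,305). Now I zoom on the cup and check the bin for offcut_b.

```bash
python3 - <<'E'
from meas import *
ld=lambda n:np.load(f"pics/{n}1.npy",allow_pickle=True).item()
t=ld("top");s=ld("side")
for n,im,b in(("t",t,(255,180,290,212)),("s",s,(262,170,310,205))):
    hs=cv2.cvtColor(im["frame"],cv2.COLOR_BGR2HSV)
    m=((hs[...,0]<8)|(hs[...,0]>172))&(hs[...,1]>90)
    bb=np.zeros_like(m);bb[b[1]:b[3],b[0]:b[2]]=1;m&=bb
    v,u=np.nonzero(m);p=onplane(im,np.c_[u,v],.062)[:,:2]
    # red-weighted, angle by 4th harmonic
    w=hs[...,1][m].astype(float);c=(p*w[:,None]).sum(0)/w.sum();d=p-c
    z=d[:,0]+1j*d[:,1];A=(w*z**4/np.maximum(abs(z),1e-4)**2).sum()
    print(n,len(p),c,rect(p),"yaw mod90",np.degrees(np.angle(A))/4)
    # cup rim: bright low-sat pixels at rim height
    P=cloud(im);r=P[...,2];g=(r>.07)&(r<.09)&(bb>0);q=P[g][:,:2];print(" rim",g.sum(),cv2.minEnclosingCircle((q*1000).astype(np.float32)))
a=cv2.resize(t["frame"][180:212,256:288],(400,400),interpolation=cv2.INTER_CUBIC)
b=cv2.resize(s["frame"][170:206,264:300],(400,400),interpolation=cv2.INTER_CUBIC)
f=cv2.resize(s["frame"][264:384,160:300],(800,400))[:200*0+400]
cv2.imwrite("pics/c3.png",cv2.resize(np.vstack([cv2.convertScaleAbs(np.hstack([a,b]),alpha=1.4),f]),(600,600)))
E
```

```text
t 73 [ 0.52703321 -0.06286491] (array([ 0.52775635, -0.06313652]), array([27.3133564, 24.6653347]), -62.475698471069336) yaw mod90 -14.516328241086354
 rim 126 ((526.7770385742188, -63.54362106323242), 23.925458908081055)
s 20 [ 0.53090607 -0.07304913] (array([ 0.52999939, -0.07267224]), array([19.45518875, 11.87787151]), 29.038331985473633) yaw mod90 36.9862199637316
 rim 86 ((525.1096801757812, -60.304664611816406), 23.093976974487305)
```

View pics/c3.png

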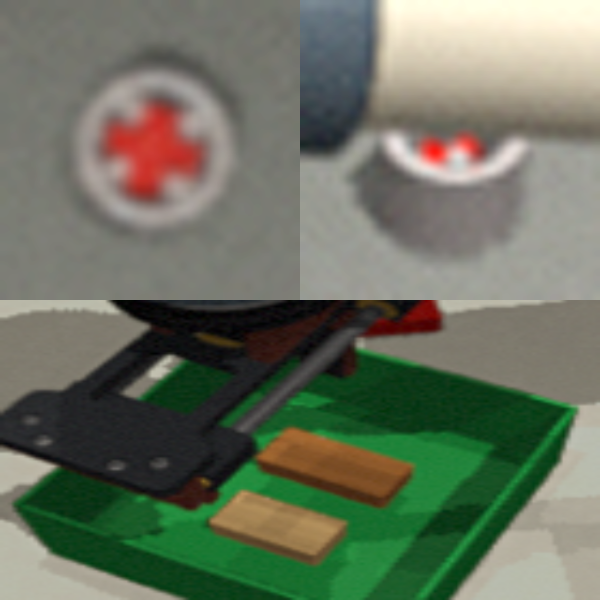

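The crop shows both offcuts lying in the bin. The cup's red cross is tilted by about -12° (top view), and the side view is partly hidden by the arm. I go above the gear and look at the cup again with it unobstructed.

```bash
python3 - <<'E'
from pick import *
r=np.radians
for a in(66,156,-24,-114):
    for p in([.4968,-.272,.15],[.526,-.063,.2]):
        j=inverse_kinematics(p,down(r(a+(12 if p[0]>.51 else 0))));print(a,None if j is None else j.round(2))
q=best([.4968,-.272,.15],r(66))
q2=best([.4968,-.272,.15],r(156))
j1=inverse_kinematics([.4968,-.272,.15],q)[5];j2=inverse_kinematics([.4968,-.272,.15],q2)[5];print(j1,j2)
move_to([.4968,-.272,.15],q if abs(j1)<abs(j2) else q2)
print(state()["time"],state()["ee_rot"])
out={}
for n in("top","side"):
    L=[shot(n) for _ in range(6)];im=L[0]
    im["frame"]=np.mean([l["frame"] for l in L],0).astype(np.uint8)
    im["depth"]=np.median([l["depth"] for l in L],0);np.save(f"pics/{n}2.npy",im,allow_pickle=True);out[n]=im
t,s=out["top"],out["side"]
# rectify both views onto rim plane z=.08, 4 px/mm, 60 mm window
tiles=[]
for n,im in out.items():
    X,Y=np.meshgrid(np.arange(240),np.arange(240));w=np.stack([.556-Y*.00025,-.033-X*.00025,np.full(X.shape,.08)],-1).reshape(-1,3)
    V=np.array(im["view"]);c=w@V[:3,:3].T+V[:3,3];sl=np.c_[c[:,0]/-c[:,2],c[:,1]/c[:,2]]
    sl*=1+im["k1"]*(sl**2).sum(1,keepdims=True);K=im["camera_matrix"]
    uv=(sl*[K[0][0],K[1][1]]+[K[0][2],K[1][2]]).astype(np.float32).reshape(240,240,2)
    o=cv2.remap(im["frame"],uv[...,0],uv[...,1],cv2.INTER_CUBIC);np.save(f"pics/r_{n}.npy",o)
    o=cv2.convertScaleAbs(o,alpha=1.3);tiles.append(cv2.resize(o,(400,400)))
cv2.imwrite("pics/c4.png",np.hstack(tiles))
E
```

```text
66 [-0.56 -0.    1.47 -0.    1.67 -1.71]
66 [-0.18 -0.1   1.48 -0.    1.77 -1.54]
156 None
156 None
-24 [-0.56 -0.    1.47 -0.    1.67 -0.14]
-24 [-0.18 -0.1   1.48 -0.    1.77  0.03]
-114 [-0.56 -0.    1.47 -0.    1.67  1.43]
-114 [-0.18 -0.1   1.48 -0.    1.77  1.6 ]
1.4286847130784484 -0.14211161371644687
17.775 [8.56510724e-06 8.38232547e-01 5.45312911e-01 1.59975313e-04]
```

View pics/c4.png

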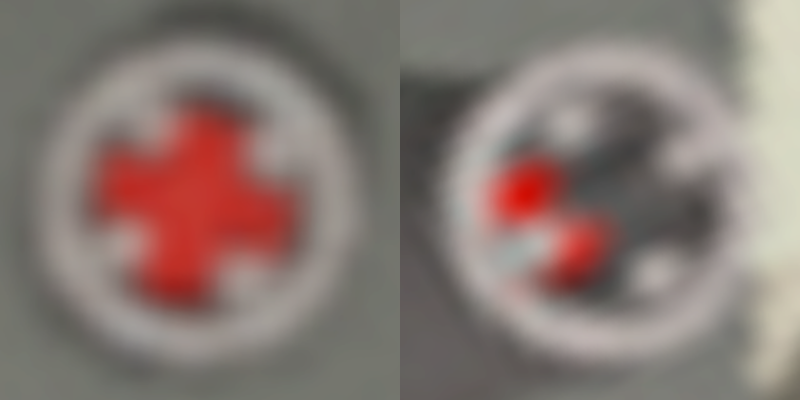

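Both rectified views put the rim centre at about (201,198). That gives a cup centre of (0.5262, -0.0633), with the two views within 0.3 mm and the rim 48 mm across as specified. The cross yaw is about -14°, from the lug diagonals. I square the gear on both boss axes, grip it, lift and check.

```bash
python3 - <<'E'
from pick import *
r=np.radians;p=[.4968,-.272]
move_to([*p,.12],down(r(66)));move_l([*p,.056],.12)
f=lambda t:print(t,[np.round(state()[k],4) for k in("time","finger_gap","ft_force","ee_pos")])
f("pre");close();f("c1");gripper_open()
move_to([*p,.056],down(r(-24)));close();f("c2")
move_l([*p,.15],.15);f("lift")
move_to([.5262,-.0633,.19],down(r(-14)));f("over")
move_l([.5262,-.0633,.140],.1);f("near")
for n in("side","top"):
    im=shot(n);np.save(f"pics/{n}3.npy",im,allow_pickle=True)
s=np.load("pics/side3.npy",allow_pickle=True).item()
cv2.imwrite("pics/c5.png",cv2.convertScaleAbs(cv2.resize(s["frame"][120:240,220:380],(800,600),interpolation=cv2.INTER_CUBIC),alpha=1.3))
E
```

```text
pre [np.float64(20.4583), np.float64(0.0879), array([-0.2512, -0.1156, -0.1053]), array([ 0.4971, -0.2722,  0.0566])]
c1 [np.float64(21.4583), np.float64(0.0238), array([0.3075, 0.3456, 0.6235]), array([ 0.4968, -0.272 ,  0.056 ])]
c2 [np.float64(24.9417), np.float64(0.0237), array([ 0.7463, -0.6861, -0.6403]), array([ 0.4968, -0.272 ,  0.056 ])]
lift [np.float64(25.7167), np.float64(0.0237), array([ 0.6967, -0.5233, -1.2944]), array([ 0.4964, -0.2718,  0.1488])]
over [np.float64(26.5833), np.float64(0.0238), array([-0.1191, -0.1647, -0.7768]), array([ 0.5259, -0.0641,  0.189 ])]
near [np.float64(27.2333), np.float64(0.0238), array([-0.5345, -0.1395, -0.3405]), array([ 0.5262, -0.0636,  0.1402])]
```

View pics/c5.png

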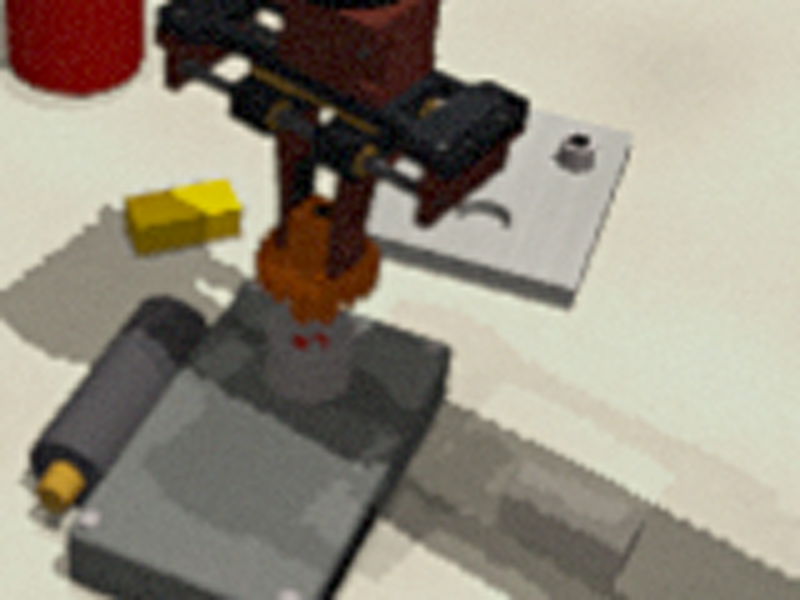

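The gear is held upright at (315,260), right over the cup mouth at (312,335). Now I lower it in small steps and watch the force.

```bash
python3 - <<'E'
from pick import *
x,y=.5262,-.0633
for z in(.130,.127,.124,.121,.118,.115):
    move_l([x,y,z],.03);hold(.1);s=state();print(z,s["ee_pos"].round(4),s["ft_force"].round(1),s["moment"].round(2),round(s["time"],1))
    if abs(s["ft_force"][2])>8: print("blocked");break
E
```

```text
0.13 [ 0.5262 -0.0633  0.1301] [-0.3  0.3 -0.2] [-0.01 -0.06 -0.04] 27.9
0.127 [ 0.5262 -0.0633  0.1269] [ 0.2 -0.  -0.8] [-0.07 -0.1  -0.05] 28.3
0.124 [ 0.5262 -0.0633  0.1239] [ 0.1  0.4 -0.4] [-0.06 -0.05 -0.05] 28.6
0.121 [ 0.5262 -0.0633  0.1209] [-0.  -0.7 -1.6] [-0.07 -0.07  0.  ] 29.0
0.118 [ 0.5262 -0.0633  0.1179] [ 0.2 -0.1 -0.7] [-0.01 -0.06 -0.03] 29.3
0.115 [ 0.5262 -0.0633  0.1149] [-0.4  0.  -1.6] [-0.04 -0.08  0.03] 29.7
```

The stem is 15 mm into the mouth with no resistance. Next I press it home against the spring.

```bash
python3 - <<'E'
from pick import *
x,y=.5262,-.0633
for z in(.111,.106,.102,.1005,.0995,.099,.0985,.098):
    move_l([x,y,z],.03);hold(.15);s=state();print(z,s["ee_pos"].round(4),s["ft_force"].round(1),s["moment"].round(2),round(s["finger_gap"],4),round(s["time"],1))
    if s["ft_force"][2]>20: print("stop");break
im=shot("side")
cv2.imwrite("pics/c6.png",cv2.convertScaleAbs(cv2.resize(im["frame"][140:230,230:350],(800,600),interpolation=cv2.INTER_CUBIC),alpha=1.5))
E
```

```text
0.111 [ 0.5266 -0.0634  0.1116] [ 1.8 -0.1  1.6] [-0.09 -0.35  0.03] 0.0243 30.1
0.106 [ 0.5266 -0.0634  0.1066] [ 0.8 -0.7  4.5] [-0.09 -0.33  0.04] 0.0239 30.6
0.102 [ 0.5266 -0.0634  0.103 ] [0.3 0.3 7.3] [-0.04 -0.25 -0.02] 0.0236 31.0
0.1005 [ 0.5266 -0.0634  0.1017] [0.7 0.2 8.2] [-0.04 -0.11  0.01] 0.024 31.4
0.0995 [ 0.5266 -0.0634  0.1008] [0.2 0.6 7.7] [-0.01 -0.04  0.01] 0.0237 31.8
0.099 [ 0.5266 -0.0634  0.1003] [0.1 0.2 9.2] [-0.03  0.   -0.02] 0.0237 32.2
0.0985 [ 0.5266 -0.0634  0.1   ] [-0.1  0.9  7.9] [-0.05  0.04  0.02] 0.0239 32.6
0.098 [ 0.5266 -0.0634  0.1   ] [-0.5  0.3 11.4] [0.03 0.29 0.04] 0.0235 33.0
```

View pics/c6.png

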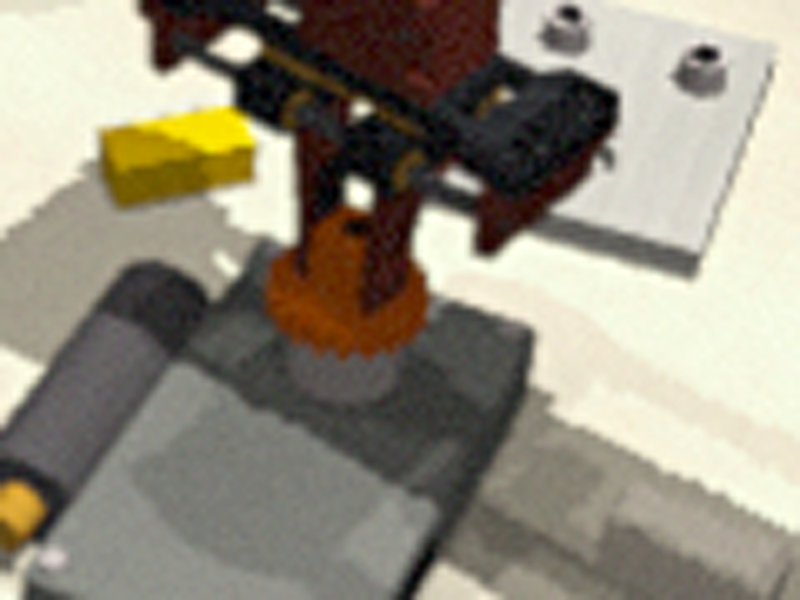

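The wheel sits on the cup's rim at (345,350). The TCP stopped at exactly 0.100, the home height, while its target went lower. I press slightly more for margin, hold, and hand in if steady.

```bash
python3 - <<'E'
from pick import *
move_l([.5262,-.0633,.0965],.03)
F=[];
for _ in range(10): hold(.1);s=state();F.append([*s["ft_force"],s["ee_pos"][2]])
F=np.array(F);print(F.mean(0).round(4),np.ptp(F[:,3]),s["finger_gap"],s["time"])
if 8<F[:,2].mean()<35 and abs(F[-1,3]-.1)<.001 and np.ptp(F[:,3])<.0004: print(job_done())
E
```

```text
[-4.5236  0.655  17.9735  0.1   ] 4.7303721999916726e-05 0.023743673796910312 34.3
the job is handed in; nothing more can be done
None
```

I handed the job in at 34.3 s: both offcuts are in the green bin, and the gear is meshed in the cup, still gripped and pressed onto the rim at about 18 N; the torch and the two sockets were not touched.

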